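Mount the video microscope head on its post and swing it over the specimen

ROBOT

A 6-joint arm with a two-finger parallel gripper is mounted at the origin on the work surface. World frame = base frame: x ahead of the robot, y to its left, z up, the work surface at z = 0. Lengths are in m, angles in rad, forces in N, time in s.
With the tool pointing down it reaches from about 0.25 to 0.8 m from the base axis. Payload 8.5 kg.
Tool frame: the origin (TCP) lies at the very end of the fingers, on their centre line; the grasp point (between the pads) lies 19 mm behind it; z points along the fingers, y is the line along which they close (so a half turn about z gives the same grasp; the last joint's range is limited). The gripper opens to 85 mm and grips with 20 to 120 N. Pads are 22 mm wide; open, the fingers measure 114 mm over their backs; the gripper's body (76 mm by 85 mm) begins 54 mm behind the grasp point. The pads swing forward as they close: fully open they stand 13 mm farther back than shut.
Start: joints at [1.243, 0.238, -0.013, 1.319, 0, 1.571], TCP at [0.169, 0.497, 0.231] pointing down, gripper open.
Joint ranges: [-2.66, 2.66], [-1.03, 1.9], [-1.14, 1.46], [-1.82, 2.27], [-1.45, 1.34], [-3.14, 3.14]. Speed limits (rad/s): [2.22, 2.22, 2.79, 3.14, 3.14, 3.14].

INTERFACE

Orientations are given as a rotation vector (axis times angle).
In Python, from cell import bot gives the robot as it stands. The module is installed in compiled form; this text tells all that it offers.
- The arm moves only by the tool play_rows, never from a script. Its argument "motion" is a list of rows, each an object with "translation": the shift along the tool's x, y, z in m, a list of three; "angular": the turn, a rotation vector about the tool's x, y, z in rad, a list of three. In form: [{"translation": [x, y, z], "angular": [ax, ay, az]}, ...]. A call has 1 to 8 rows; each row is the pose to reach, as a shift and turn from the pose commanded when the call began, along the tool's axes at that moment; what a row does not reach only later rows make up. A row lasts 1/10 s, in which the tool goes at most 50 mm and 8.59 degrees, less where a joint would pass 70% of its speed; a pose out of reach is approached as far as the arm can. A call with a gripper value outside its range is refused whole. "grip" is the finger opening in m, from 0 to 0.0854, set as the call begins (left out, the last holds). The fingers move at their own pace and stop on an object; "squeeze" is the grip in N (left out, the last holds). Time passes only in rows, so rows that repeat a pose let the fingers close. It gives the time, the measured TCP pose, the force, the opening and the grip force at its end, in the units of the state.
- bot.get_state(): the state, without advancing time (a new reading comes with each control period).
- bot.read_camera(name): name is "scene" or "top"; returns a dict with "image" (400x640x3 uint8, red, green, blue), "depth" (400x640 float32, m along the optical axis (not along the pixel's ray), 0 where there is no reading), "mtx" (3x3 intrinsics, pixels), "extrinsics" (4x4, takes a point from camera to world coordinates). Camera axes: x right, y down, z forward; pixel columns grow to the right and rows downward; lengths in m; the calibration is good to about 2 mm. A picture is of the moment at which its call begins.
- bot.sign_off(): hands the job in; it is judged then, once.
Trained networks look in a picture, given as the dict that the camera call returned (one of the last four; its "shot" number tells which), for a name from the list of things; names that differ only in an ending like _2 or _b are one class to them, and where a whole thing is asked for, a point or a joint stands for the part that bears it (a point fixed in the world has none). Each returns a list of dicts, best first, with "confidence" (0 to 1); they miss things now and then, are a little off and sometimes report something else, mostly with a low value. They report only what shows in the picture. A call takes as long as a camera call. They do not tell look-alikes from the thing itself.
- bot.spot_in(target, picture): "centre" ([x, y, z] in m, in world coordinates, good to about 4 mm: the middle of the surface that is visible of it).
- bot.place_of(target, picture): "centre" ([x, y, z] in m, in world coordinates, good to about 4 mm: a listed point, or the origin of a listed thing).
The state is a dict: "clock": time; "joints": joint angles; "joint_vel": joint speeds; "joint_torque": joint torques, N m; "eef_pos": TCP position; "orientation": TCP orientation; "wrist_force": force on the tool from outside, world axes, zero at the start; "ft_torque": the same for the moment, N m; "opening": finger opening in m; "grip_force": force on a finger pad.
Only numpy, scipy, OpenCV 4.12 (cv2) and the standard library are available. Lean on these libraries where they do the work, as an engineer would, in place of code of your own. Each camera call takes 0.05 s, during which the arm holds its last target. There are 200 camera calls.

TASK

Fit the video microscope head on the stand: take it out of the green tray, slide its sleeve over the top of the chromed post with the lens swung well out to one side, and lower it, without letting it drop, until the sleeve rests on the black stop collar. Only once it is home, swing it round the post until the lens is centred over the specimen, and let go; never bring the lens over the specimen before that. Do not shift the specimen, the bottle or the dish on the stand, and leave the other parts in the tray.

Things in the scene. Friction and masses are not known exactly. Their poses are not given: they have to be found in the camera images.
- head: video microscope head, 197 mm long, 0.3 to 0.6 kg, balanced about its origin: the middle of its ivory arm, where it is best gripped. The arm is a bar along x, 16 mm wide (y), 20 mm high (z), clear from x -40 to +40 mm; z up. Sleeve at x = -65 mm, lens at x = +65 mm, both feet at z = -35 mm, on which it starts upright in the tray. Highest point: z = +46 mm, on the camera
- sleeve_foot (a point): centre of the lower end of the sleeve, on its axis (head x -65, z -35 mm). Sleeve: ivory upright tube, 42 mm outside, 27.5 mm bore right through, 70 mm high (head z -35 to +35 mm), with a black clamp knob (left loose, not turned) behind it to head x -106 mm. On the post the head droops up to 2.5 degrees in this clearance
- lens (a point): centre of the lens's lower face, on the optical axis (head x +65, z -35 mm), 130 mm from the sleeve's axis. Black barrel, 46 mm diameter for head z -14 to +10 mm, 34 mm below; blue camera, 36 mm square, above it. On the post, a sideways push of 1 to 4 N on the barrel or arm swings the head round; friction keeps it where it is left
- stand: the fixed microscope stand: grey base plate 280 mm (x) by 240 mm (y), 15 mm thick; origin under the plate's centre, its front is the -x side. The post is at x = +90 mm, y = 0. Two bent steel arm rests at the front corners (x -122 to -190 mm, y +-102 mm) reach 90 mm above the table
- post_top (a point): centre of the top of the chromed upright post: 25 mm diameter, top 225 mm above the table, the last 6 mm tapering to 17 mm. It goes into the sleeve with 1.25 mm of clearance all round
- collar: black stop collar clamped on the post, 46 mm diameter, 18 mm high; origin at the centre of its upper face, on which the sleeve comes to rest. Its upper face is 100 to 125 mm above the table
- specimen_mid (a point): middle of the specimen in its grey holder, loose on the stage: 56 x 46 mm, 46 mm high; point half-way up (23 mm above its underside). It stands in front of the post, about 130 mm from the post's axis, so that the lens can be swung over it
- bottle_mid (a point): middle of the amber bottle, loose on the plate, on either side of the line from post to specimen: 52 mm diameter, 165 mm high, point 80 mm above its underside. It stands in the way of the lens on its side
- dish_mid (a point): middle of the glass dish, loose on the plate on the side opposite the bottle: 62 mm diameter, 20 mm high; point 9 mm above its underside
- tray: fixed green tray, 280 mm (x) by 240 mm (y), walls 40 mm high and 4 mm thick, floor 4 mm thick; origin under its centre
- eyepiece: spare black eyepiece standing in a corner of the tray, 38 mm diameter, 58 mm high; origin at the centre of its underside
- objective: spare steel objective standing in a corner of the tray, 40 mm diameter, 40 mm high; origin at the centre of its underside
- adapter: aluminium adapter ring lying in a corner of the tray, 46 mm outside, 34 mm inside, 22 mm high; origin at the centre of its underside
- handwheel: spare black hand wheel lying in a corner of the tray, 44 mm diameter, 26 mm high; origin at the centre of its underside
- lens_cap: red lens cap lying in the tray by a long side, 34 mm diameter, 12 mm high; origin at the centre of its underside
- clamp_ring: brass clamp ring lying in the tray by a long side, 34 mm outside, 24 mm inside, 14 mm high; origin at the centre of its underside
Not all that is in view belongs to the job. Of the things that look like the head, the smaller one is meant.

How it is judged:
By the outcome, as a careful person would: the job done as asked, in the order asked, and still so for the second after the job is handed in, with the robot touching nothing.
It also fails if it takes over 72 s, if anything falls off the work surface, if the arm or the gripper's body presses on something with over 40 N, if the wrist force passes 120 N, or if a joint passes its speed limit or range.

## Working session

There is one attempt and no reset: what is moved stays moved. The work goes in short steps, Python scripts to look and compute and a tool call to move; the robot and the scene stay as the last step left them, time stands still between calls to the robot, and variables do not carry over. Pictures are saved under pics/ and viewed, at most 10 in all, crops included, and the job is handed in when it is done.

Besides the shell and the picture viewer there is one more tool, called as name([rows], argument=value, ...), one row to a line, values as JSON. play_rows: Moves the arm, as the interface text tells. Its arguments: {"type":"object","properties":{"motion":{"type":"array","items":{"type":"object","properties":{"translation":{"type":"array","items":{"type":"number"}},"angular":{"type":"array","items":{"type":"number"}}}}},"grip":{"type":"number"},"squeeze":{"type":"number"}},"required":["motion"]}

```bash
mkdir -p pics
cat > h.py <<'E'
from cell import bot
import numpy as np, cv2
from scipy.spatial.transform import Rotation as R
def save(p,n): cv2.imwrite('pics/'+n,p['image'][:,:,::-1])
def cloud(p):
    d=p['depth'];K=p['mtx'];v,u=np.mgrid[:d.shape[0],:d.shape[1]]
    X=np.stack([(u-K[0,2])/K[0,0]*d,(v-K[1,2])/K[1,1]*d,d],-1)
    E=p['extrinsics'];W=X@E[:3,:3].T+E[:3,3];W[d==0]=np.nan;return W
def pix(p,w):
    E=p['extrinsics'];c=E[:3,:3].T@(np.array(w)-E[:3,3]);q=p['mtx']@c;return (q[:2]/q[2]).round().astype(int)
E
python3 - <<'E'
from h import *
s=bot.get_state();print(s['eef_pos'],s['orientation'],s['clock'])
P={n:bot.read_camera(n) for n in('top','scene')}
cv2.imwrite('pics/a.png',cv2.resize(np.vstack([P['top']['image'],P['scene']['image']])[:,:,::-1],None,fx=.75,fy=.75))
for n,p in P.items():
    print(n,p['extrinsics'][:3,3].round(2))
    for t in['head','sleeve_foot','lens','stand','post_top','collar','specimen_mid','bottle_mid','dish_mid','tray','eyepiece','objective']:
        print(t,[(np.round(r['centre'],3).tolist(),round(r['confidence'],2),pix(p,r['centre']).tolist()) for r in bot.place_of(t,p)[:3]])
E
```

```text
[0.16890909 0.49665194 0.23068736] [-5.12594174e-01 -3.09928360e+00  2.17751418e-03] 0.0
top [0.21 0.03 1.11]
head [([0.54, 0.211, 0.038], 0.67, [247, 176]), ([0.197, 0.324, 0.047], 0.61, [203, 308])]
sleeve_foot [([0.131, 0.378, -0.003], 0.78, [187, 335]), ([0.597, 0.229, 0.007], 0.74, [243, 161])]
lens [([0.473, 0.195, 0.008], 0.91, [255, 202]), ([0.274, 0.269, 0.001], 0.82, [229, 277])]
stand [([0.542, -0.2, 0.004], 0.65, [394, 172])]
post_top [([0.63, -0.225, 0.223], 0.71, [417, 108])]
collar [([0.626, -0.224, 0.121], 0.56, [408, 127])]
specimen_mid [([0.507, -0.181, 0.038], 0.65, [391, 181])]
bottle_mid [([0.538, -0.291, 0.094], 0.74, [435, 162]), ([0.512, 0.294, 0.001], 0.64, [220, 191])]
dish_mid [([0.598, -0.125, 0.023], 0.58, [367, 153])]
tray [([0.532, 0.204, 0.003], 0.92, [252, 182])]
eyepiece []
objective [([0.469, 0.1, 0.002], 0.68, [289, 202]), ([0.592, -0.125, 0.025], 0.49, [367, 154])]
scene [1.14 0.35 0.98]
head [([0.542, 0.214, 0.039], 0.84, [379, 287]), ([0.47, 0.102, 0.007], 0.7, [345, 254]), ([0.204, 0.323, 0.047], 0.67, [466, 199])]
sleeve_foot [([0.131, 0.378, -0.002], 0.97, [489, 200]), ([0.602, 0.23, 0.005], 0.95, [374, 319])]
lens [([0.477, 0.197, 0.004], 0.9, [381, 271]), ([0.272, 0.267, -0.001], 0.58, [434, 223]), ([0.597, 0.225, 0.005], 0.35, [373, 317])]
stand [([0.542, -0.199, 0.001], 0.81, [225, 234])]
post_top [([0.632, -0.228, 0.224], 0.76, [176, 194])]
collar [([0.627, -0.226, 0.123], 0.53, [188, 223]), ([0.54, 0.214, 0.034], 0.17, [379, 288])]
specimen_mid [([0.51, -0.183, 0.041], 0.88, [235, 218]), ([0.591, 0.3, 0.003], 0.19, [407, 328])]
bottle_mid [([0.539, -0.288, 0.092], 0.82, [190, 198])]
dish_mid [([0.596, -0.126, 0.024], 0.66, [237, 255])]
tray [([0.538, 0.201, -0.002], 0.94, [373, 293])]
eyepiece [([0.638, 0.145, 0.003], 0.78, [333, 318])]
objective []
```

View pics/a.png

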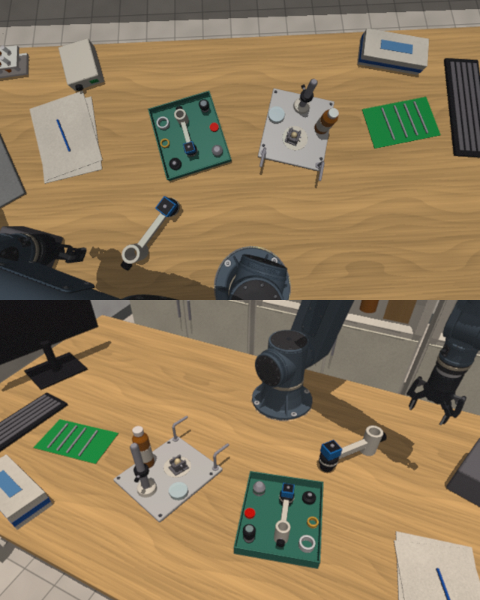

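Two look-alikes: A at top-view px (247,176), lying in the tray, sleeve–lens distance about 129 mm. B at (203,308), on the bare table, about 179 mm. A fits: it is smaller (130 mm nominal) and in the green tray. I'll confirm in a crop and refine with depth.

Run:
```python
from h import *
P={n:bot.read_camera(n) for n in('top','scene')}
c=[P['top']['image'][110:250,190:310],P['scene']['image'][225:380,310:440],P['scene']['image'][160:270,140:270]]
cv2.imwrite('pics/b.png',np.hstack([cv2.resize(i,(265,300),interpolation=cv2.INTER_CUBIC) for i in c])[:,:,::-1])
for n,p in P.items():
    W=cloud(p);f=W.reshape(-1,3);rgb=p['image'].reshape(-1,3).astype(int)
    def box(c,r,z0,z1): return (np.hypot(f[:,0]-c[0],f[:,1]-c[1])<r)&(f[:,2]>z0)&(f[:,2]<z1)
    def rep(nm,m): 
        q=f[m]; print(n,nm,len(q),np.round([q.mean(0),q.min(0),q.max(0)],3).tolist() if len(q) else '')
    rep('posttop',box((.63,-.226),.03,.219,.24)); rep('post mid',box((.63,-.226),.03,.14,.21)); rep('collar',box((.63,-.226),.035,.09,.135))
    rep('specimen top',box((.508,-.182),.045,.055,.1)); rep('specimen',box((.508,-.182),.045,.025,.1))
    m=box((.54,.212),.033,.03,.06); rep('arm',m)
    q=f[m][:,:2]; q=q-q.mean(0); v=np.linalg.svd(q,full_matrices=False)[2][0]; print('dir',np.degrees(np.arctan2(v[1],v[0])))
    rep('sleevetop',box((.60,.23),.04,.065,.09)); rep('cam',box((.475,.197),.04,.075,.1))
    rep('bottle',box((.538,-.29),.045,.05,.25))
```

```text
top posttop 77 [[0.628, -0.227, 0.225], [0.617, -0.239, 0.22], [0.64, -0.216, 0.229]]
top post mid 131 [[0.622, -0.224, 0.176], [0.617, -0.239, 0.141], [0.635, -0.216, 0.21]]
top collar 199 [[0.626, -0.224, 0.12], [0.607, -0.251, 0.103], [0.664, -0.206, 0.134]]
top specimen top 91 [[0.508, -0.183, 0.058], [0.487, -0.208, 0.055], [0.535, -0.159, 0.065]]
top specimen 247 [[0.505, -0.182, 0.049], [0.475, -0.214, 0.025], [0.535, -0.158, 0.065]]
top arm 144 [[0.541, 0.208, 0.049], [0.507, 0.194, 0.033], [0.573, 0.224, 0.056]]
dir -166.10100784384568
top sleevetop 124 [[0.599, 0.223, 0.074], [0.579, 0.204, 0.066], [0.619, 0.243, 0.079]]
top cam 191 [[0.473, 0.191, 0.082], [0.454, 0.171, 0.076], [0.494, 0.212, 0.089]]
top bottle 629 [[0.53, -0.284, 0.134], [0.512, -0.315, 0.051], [0.562, -0.266, 0.185]]
scene posttop 70 [[0.631, -0.222, 0.223], [0.619, -0.232, 0.219], [0.642, -0.212, 0.227]]
scene post mid 252 [[0.635, -0.218, 0.175], [0.621, -0.233, 0.14], [0.643, -0.209, 0.21]]
scene collar 281 [[0.637, -0.216, 0.119], [0.605, -0.245, 0.091], [0.663, -0.2, 0.135]]
scene specimen top 50 [[0.509, -0.177, 0.057], [0.482, -0.197, 0.055], [0.532, -0.154, 0.061]]
scene specimen 315 [[0.512, -0.177, 0.046], [0.482, -0.205, 0.025], [0.536, -0.153, 0.061]]
scene arm 164 [[0.537, 0.212, 0.048], [0.507, 0.199, 0.04], [0.566, 0.225, 0.052]]
dir 13.924374481908258
scene sleevetop 204 [[0.601, 0.229, 0.072], [0.579, 0.208, 0.065], [0.621, 0.249, 0.078]]
scene cam 217 [[0.475, 0.197, 0.08], [0.453, 0.175, 0.076], [0.496, 0.217, 0.085]]
scene bottle 789 [[0.546, -0.275, 0.128], [0.514, -0.311, 0.05], [0.564, -0.26, 0.182]]
```

View pics/b.png

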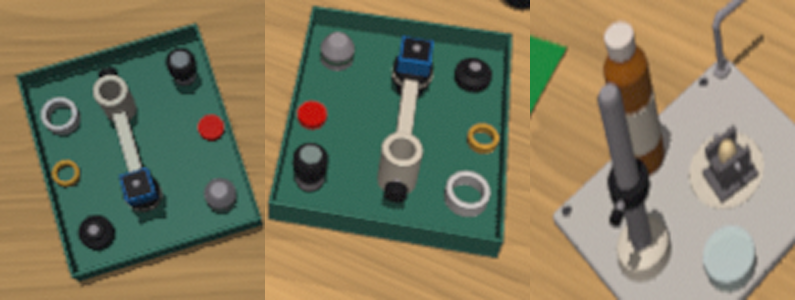

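Crop confirms it: the small ivory-arm head lies in the tray (left panel: sleeve at ~(112,95), blue camera at ~(138,185)). The lens should come in from the dish side of the stand, as the bottle blocks the other side.

```bash
cat >> h.py <<'E'
def go(pos,yaw,n=1):
    """rows from present pose to tool-down pose with tool x at yaw (deg)"""
    s=bot.get_state();R0=R.from_rotvec(s['orientation']);p0=np.array(s['eef_pos'])
    x=np.array([np.cos(np.radians(yaw)),np.sin(np.radians(yaw)),0]);z=np.array([0,0,-1.]);
    R1=R.from_matrix(np.c_[x,np.cross(z,x),z])
    t=R0.inv().apply(np.array(pos)-p0);a=(R0.inv()*R1).as_rotvec()
    for i in range(1,n+1): print((t*i/n).round(4).tolist(),(a*i/n).round(3).tolist())
E
python3 -c "
from h import *
go((.537,.21,.16),194.2,1)"
```

```text
[-0.4408, -0.1532, 0.0713] [-0.0, -0.0, -0.576]
```

play_rows([
  {"translation": [-0.044, -0.015, 0.0], "angular": [0, 0, -0.07]},
  {"translation": [-0.088, -0.031, 0.0], "angular": [0, 0, -0.14]},
  {"translation": [-0.132, -0.046, 0.0], "angular": [0, 0, -0.21]},
  {"translation": [-0.176, -0.061, 0.0], "angular": [0, 0, -0.28]},
  {"translation": [-0.22, -0.077, 0.0], "angular": [0, 0, -0.35]},
  {"translation": [-0.264, -0.092, 0.0], "angular": [0, 0, -0.42]},
  {"translation": [-0.308, -0.107, 0.0], "angular": [0, 0, -0.5]},
  {"translation": [-0.352, -0.123, 0.01], "angular": [0, 0, -0.576]},
], grip=0.05)

```text
clock: 2.2
eef_pos: [0.4647, 0.2662, 0.2224]
orientation: [-0.394, 3.114, 0.002]
wrist_force: [0.5, 0.3, -0.7]
opening: 0.05
grip_force: 0.0
```

```bash
python3 -c "
from h import *
s=bot.get_state();print(np.round(s['joints'],2),s['eef_pos'],s['wrist_force'],s['opening'])
go((.537,.21,.12),194.2,1)"
```

```text
[ 0.52  0.26 -0.01  1.3   0.    0.27] [0.46466405 0.26619356 0.22236807] [ 0.51625003  0.29882949 -0.65170909] 0.05000267539449088
[-0.0558, -0.0725, 0.1025] [0.001, 0.002, 0.004]
```

play_rows([
  {"translation": [-0.02, -0.025, 0.03], "angular": [0, 0, 0]},
  {"translation": [-0.04, -0.05, 0.06], "angular": [0, 0, 0]},
  {"translation": [-0.056, -0.0725, 0.09], "angular": [0.001, 0.002, 0.004]},
  {"translation": [-0.056, -0.0725, 0.12], "angular": [0.001, 0.002, 0.004]},
  {"translation": [-0.056, -0.0725, 0.15], "angular": [0.001, 0.002, 0.004]},
  {"translation": [-0.056, -0.0725, 0.15], "angular": [0.001, 0.002, 0.004]},
])

```text
clock: 2.8
eef_pos: [0.5324, 0.2094, 0.0676]
orientation: [0.381, -3.11, 0.005]
wrist_force: [-0.8, 0.1, 0.3]
opening: 0.0498
grip_force: 0.0
```

```bash
python3 -c "
from h import *
p=bot.read_camera('scene')
cv2.imwrite('pics/c.png',cv2.resize(p['image'][210:380,310:450,::-1],None,fx=3.5,fy=3.5))
go((.537,.21,.021),194.2,1)"
```

```text
[-0.0037, -0.0008, 0.049] [-0.002, -0.006, -0.004]
```

View pics/c.png

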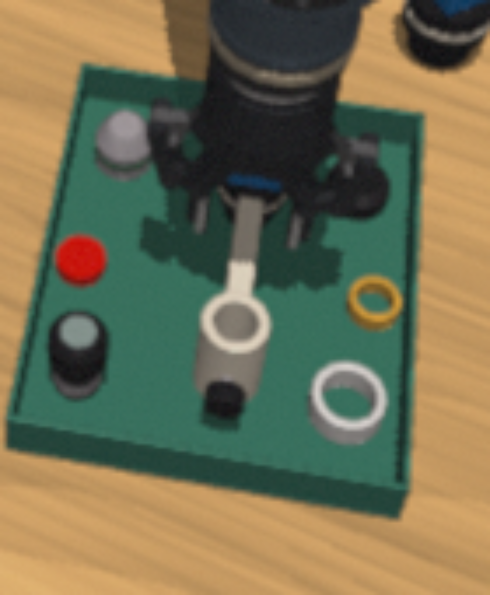

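The fingers (crop px ~(200,215) and (297,235)) straddle the arm at ~(245,225), clear of the other parts. Next I go down and grip.

play_rows([
  {"translation": [-0.003, -0.001, 0.015], "angular": [-0.002, -0.006, -0.004]},
  {"translation": [-0.0037, -0.001, 0.033], "angular": [-0.002, -0.006, -0.004]},
  {"translation": [-0.0037, -0.001, 0.0485], "angular": [-0.002, -0.006, -0.004]},
  {"translation": [-0.0037, -0.001, 0.0485], "angular": [-0.002, -0.006, -0.004]},
  {"translation": [-0.0037, -0.001, 0.0485], "angular": [-0.002, -0.006, -0.004]},
])

```text
clock: 3.35
eef_pos: [0.5393, 0.211, 0.0244]
orientation: [-0.389, 3.112, 0.003]
wrist_force: [-0.8, 0.1, 0.9]
opening: 0.0498
grip_force: 0.0
```

play_rows([
  {"translation": [0, 0, 0], "angular": [0, 0, 0]},
  {"translation": [0, 0, 0], "angular": [0, 0, 0]},
  {"translation": [0, 0, 0], "angular": [0, 0, 0]},
  {"translation": [0, 0, 0], "angular": [0, 0, 0]},
  {"translation": [0, 0, 0], "angular": [0, 0, 0]},
  {"translation": [0, 0, 0], "angular": [0, 0, 0]},
], grip=0.0, squeeze=60)

```text
clock: 3.95
eef_pos: [0.5392, 0.2111, 0.024]
orientation: [-0.389, 3.112, 0.004]
wrist_force: [-1.8, 1.6, 6.0]
opening: 0.015
grip_force: 59.7
```

play_rows([
  {"translation": [0, 0, -0.015], "angular": [0, 0, 0]},
  {"translation": [0, 0, -0.045], "angular": [0, 0, 0]},
  {"translation": [0, 0, -0.08], "angular": [0, 0, 0]},
  {"translation": [0, 0, -0.12], "angular": [0, 0, 0]},
  {"translation": [0, 0, -0.16], "angular": [0, 0, 0]},
  {"translation": [0, 0, -0.2], "angular": [0, 0, 0]},
  {"translation": [0, 0, -0.235], "angular": [0, 0, 0]},
  {"translation": [0, 0, -0.25], "angular": [0, 0, 0]},
])

```text
clock: 4.75
eef_pos: [0.5381, 0.2102, 0.2764]
orientation: [-0.388, 3.11, 0.004]
wrist_force: [0.9, 0.8, -5.6]
opening: 0.0148
grip_force: 59.4
```

```bash
python3 -c "
from h import *
s=bot.get_state();print(np.round(s['joints'],2),s['eef_pos'],s['wrist_force'],s['opening'])
p=np.array([.6295,-.2255]);print(p+.065*np.array([np.cos(1.4835),np.sin(1.4835)]))
go((.60,.06,.275),85,1)"
```

```text
[0.37 0.32 0.21 1.46 0.   0.12] [0.5381048  0.2102472  0.27642619] [ 0.90406779  0.8360208  -5.56667397] 0.014838568315147812
[ 0.63516706 -0.16074751]
[-0.0231, -0.1608, 0.0014] [0.008, 0.004, 1.906]
```

play_rows([
  {"translation": [0, -0.005, 0], "angular": [0, 0, 0.07]},
  {"translation": [-0.002, -0.015, 0], "angular": [0, 0, 0.19]},
  {"translation": [-0.004, -0.027, 0], "angular": [0, 0, 0.31]},
  {"translation": [-0.006, -0.04, 0], "angular": [0, 0, 0.43]},
  {"translation": [-0.008, -0.053, 0], "angular": [0, 0, 0.55]},
  {"translation": [-0.01, -0.066, 0], "angular": [0, 0, 0.67]},
  {"translation": [-0.011, -0.08, 0], "angular": [0, 0, 0.79]},
  {"translation": [-0.012, -0.09, 0], "angular": [0.004, 0.002, 0.91]},
])

```text
clock: 5.55
eef_pos: [0.5711, 0.1248, 0.2725]
orientation: [1.029, 2.968, -0.003]
wrist_force: [-0.2, 0.5, -5.2]
opening: 0.0148
grip_force: 59.3
```

```bash
python3 -c "
from h import *
go((.62,.04,.275),85,1)"
```

```text
[-0.0909, -0.0363, -0.0024] [-0.001, 0.002, 0.991]
```

play_rows([
  {"translation": [-0.011, -0.004, 0], "angular": [0, 0, 0.13]},
  {"translation": [-0.022, -0.008, 0], "angular": [0, 0, 0.26]},
  {"translation": [-0.034, -0.013, 0], "angular": [0, 0, 0.39]},
  {"translation": [-0.045, -0.018, 0], "angular": [0, 0, 0.52]},
  {"translation": [-0.057, -0.023, -0.001], "angular": [0, 0, 0.65]},
  {"translation": [-0.068, -0.027, -0.002], "angular": [0, 0, 0.78]},
  {"translation": [-0.08, -0.032, -0.003], "angular": [0, 0, 0.9]},
  {"translation": [-0.09, -0.036, -0.004], "angular": [-0.001, 0.002, 0.99]},
])

```text
clock: 6.35
eef_pos: [0.62, 0.0415, 0.2765]
orientation: [-2.314, -2.124, 0.0]
wrist_force: [0.6, 0.0, -4.6]
opening: 0.0152
grip_force: 59.3
```

```bash
python3 -c "
from h import *
go((.635,-.13,.275),85,1)"
```

```text
[-0.1696, 0.0296, 0.0014] [-0.0, -0.0, 0.001]
```

play_rows([
  {"translation": [-0.015, 0.003, 0], "angular": [0, 0, 0]},
  {"translation": [-0.045, 0.008, 0], "angular": [0, 0, 0]},
  {"translation": [-0.075, 0.013, 0], "angular": [0, 0, 0]},
  {"translation": [-0.105, 0.018, 0], "angular": [0, 0, 0]},
  {"translation": [-0.135, 0.024, 0], "angular": [0, 0, 0]},
  {"translation": [-0.16, 0.028, 0.001], "angular": [0, 0, 0]},
  {"translation": [-0.17, 0.03, 0.001], "angular": [0, 0, 0]},
  {"translation": [-0.17, 0.03, 0.001], "angular": [0, 0, 0]},
])

```text
clock: 7.15
eef_pos: [0.636, -0.1314, 0.2754]
orientation: [-2.31, -2.129, -0.001]
wrist_force: [0.1, 0.2, -5.2]
opening: 0.0149
grip_force: 59.3
```

Run:
```python
from h import *
s=bot.get_state();print(s['eef_pos'],s['orientation'])
im=[]
for n in('top','scene'):
    p=bot.read_camera(n);W=cloud(p)
    c=pix(p,(.635,-.2,.27));im.append(cv2.resize(p['image'][c[1]-60:c[1]+75,c[0]-75:c[0]+60],(390,390),interpolation=cv2.INTER_CUBIC))
    print(n,c)
    f=W.reshape(-1,3)
    m=(np.hypot(f[:,0]-.63,f[:,1]+.20)<.045)&(f[:,2]>.30)&(f[:,2]<.34);q=f[m];print('sleeve top',len(q),q.mean(0).round(4),q.min(0).round(3),q.max(0).round(3))
    m=(np.hypot(f[:,0]-.63,f[:,1]+.226)<.03)&(f[:,2]>.217)&(f[:,2]<.232);q=f[m];print('post top',len(q),q.mean(0).round(4) if len(q) else '')
    for t in('sleeve_foot','lens','head','post_top'):
        print(t,[(np.round(r['centre'],4).tolist(),round(r['confidence'],2)) for r in bot.place_of(t,p)[:3]])
cv2.imwrite('pics/d.png',np.hstack(im)[:,:,::-1])
```

```text
[ 0.63595893 -0.13135424  0.27540358] [-2.30965784e+00 -2.12900633e+00 -8.14523370e-04]
top [411  98]<stdin>:9: RuntimeWarning: Mean of empty slice.
  ret = um.true_divide(
Traceback (most recent call last):
ValueError: zero-size array to reduction operation minimum which has no identity
```

```bash
cat > m.py <<'E'
from h import *
import sys
im=[]
for n in('top','scene'):
    p=bot.read_camera(n);W=cloud(p);c=pix(p,(.635,-.2,.27))
    im.append(cv2.resize(p['image'][c[1]-60:c[1]+75,c[0]-75:c[0]+60],(390,390),interpolation=cv2.INTER_CUBIC))
    f=W.reshape(-1,3)
    for nm,cc,r,a,b in(('sleeve top',(.63,-.197),.045,.30,.34),('post top',(.63,-.226),.03,.217,.232)):
        q=f[(np.hypot(f[:,0]-cc[0],f[:,1]-cc[1])<r)&(f[:,2]>a)&(f[:,2]<b)]
        print(n,nm,len(q),[q.mean(0).round(4),q.min(0).round(3),q.max(0).round(3)] if len(q) else '')
    for t in('sleeve_foot','lens','head','post_top'):
        print(t,[(np.round(r['centre'],4).tolist(),round(r['confidence'],2)) for r in bot.place_of(t,p)[:3]])
cv2.imwrite('pics/'+sys.argv[1],np.hstack(im)[:,:,::-1])
E
python3 m.py d.png
```

```text
top sleeve top 0 
top post top 0 
sleeve_foot [([0.1322, 0.3773, -0.0016], 0.69)]
lens [([0.6374, -0.0618, 0.2588], 0.53)]
head [([0.2025, 0.3255, 0.0463], 0.81)]
post_top []
scene sleeve top 190 [array([ 0.6348, -0.1986,  0.3174]), array([ 0.615, -0.229,  0.3  ]), array([ 0.653, -0.168,  0.327])]
scene post top 60 [array([ 0.6343, -0.222 ,  0.2222]), array([ 0.625, -0.232,  0.217]), array([ 0.643, -0.212,  0.228])]
sleeve_foot [([0.1327, 0.3773, -0.0036], 0.8), ([0.6349, -0.1906, 0.2542], 0.72)]
lens [([0.6426, -0.0566, 0.2577], 0.72), ([0.2724, 0.2684, -0.0002], 0.58)]
head [([0.2024, 0.3262, 0.0483], 0.93), ([0.5654, 0.1091, 0.0033], 0.68), ([0.6408, -0.1215, 0.2869], 0.55)]
post_top [([0.6288, -0.2267, 0.2229], 0.88), ([0.5092, -0.1829, 0.0406], 0.63), ([0.6423, -0.1229, 0.2888], 0.16)]
```

View pics/d.png

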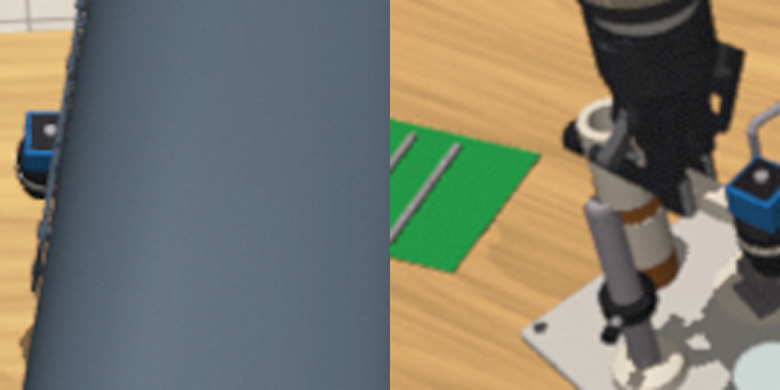

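The top view is blocked by the robot; in the scene view the sleeve (~(600,120)) is just behind the post top (~(598,210)). I'll fit vertical cylinders of known radius to both in the one camera.

```bash
cat > fit.py <<'E'
from h import *
from scipy.optimize import least_squares
p=bot.read_camera('scene');f=cloud(p).reshape(-1,3);col=p['image'].reshape(-1,3).astype(int)
cam=p['extrinsics'][:3,3]
def fit(c,r,z0,z1,extra=None):
    c=np.array(c,float)
    for rad in(.012,.005,.004):
        d=np.hypot(*(f[:,:2]-c).T);m=(abs(d-r)<rad)&(f[:,2]>z0)&(f[:,2]<z1)
        # camera-facing side only
        m&=((f[:,:2]-c)@(cam[:2]-c)>0)
        if extra is not None:m&=extra
        q=f[m];s=least_squares(lambda x:np.hypot(*(q[:,:2]-x).T)-r,c,loss='soft_l1',f_scale=.001);c=s.x
    return c.round(4),len(q),np.abs(np.hypot(*(q[:,:2]-c).T)-r).mean().round(4)
s=bot.get_state();e=np.array(s['eef_pos']);X=R.from_rotvec(s['orientation']).as_matrix()[:,0]
kin=(e-.065*X)[:2];print('tcp',e.round(4),'yaw',np.degrees(np.arctan2(X[1],X[0])).round(2),'kin sleeve',kin.round(4))
bright=col.min(1)>110
z=e[2]-.02
print('sleeve',fit(kin,.021,z+.01,z+.066,bright))
print('post',fit((.63,-.226),.0125,.145,min(.215,z-.003)))
print('force',np.round(s['wrist_force'],1),np.round(s['ft_torque'],2))
E
python3 fit.py
```

```text
tcp [ 0.6364 -0.1295  0.2759] yaw 85.39 kin sleeve [ 0.6312 -0.1943]
sleeve (array([ 0.6313, -0.1899]), 103, np.float64(0.0009))
post (array([ 0.6285, -0.2248]), 255, np.float64(0.0008))
force [-0.2  0.2 -4.6] [-0.03 -0.    0.  ]
```

```bash
python3 -c "
from h import *
go((.6336,-.1644,.258),85,1)"
```

```text
[-0.035, -0.0, 0.0179] [0.001, -0.001, 0.007]
```

play_rows([
  {"translation": [-0.008, 0, 0], "angular": [0, 0, 0]},
  {"translation": [-0.02, 0, 0], "angular": [0, 0, 0]},
  {"translation": [-0.03, 0, 0], "angular": [0, 0, 0]},
  {"translation": [-0.035, 0, 0.004], "angular": [0, 0, 0.007]},
  {"translation": [-0.035, 0, 0.01], "angular": [0, 0, 0.007]},
  {"translation": [-0.035, 0, 0.0165], "angular": [0, 0, 0.007]},
  {"translation": [-0.035, 0, 0.0165], "angular": [0, 0, 0.007]},
  {"translation": [-0.035, 0, 0.0165], "angular": [0, 0, 0.007]},
])

```text
clock: 8.55
eef_pos: [0.6334, -0.1643, 0.259]
orientation: [-2.316, -2.122, -0.001]
wrist_force: [0.1, 0.4, -3.7]
opening: 0.0149
grip_force: 59.3
```

```bash
python3 fit.py; python3 -c "
from h import *
p=bot.read_camera('scene');c=pix(p,(.635,-.2,.25))
cv2.imwrite('pics/e.png',cv2.resize(p['image'][c[1]-55:c[1]+65,c[0]-60:c[0]+60,::-1],None,fx=4.5,fy=4.5,interpolation=cv2.INTER_CUBIC))"
```

```text
tcp [ 0.6336 -0.1643  0.2593] yaw 84.98 kin sleeve [ 0.6279 -0.2291]
sleeve (array([ 0.6274, -0.2251]), 91, np.float64(0.0009))
post (array([ 0.6285, -0.2249]), 260, np.float64(0.0009))
force [ 0.5  0.  -4.7] [-0.1 -0.   0. ]
```

View pics/e.png

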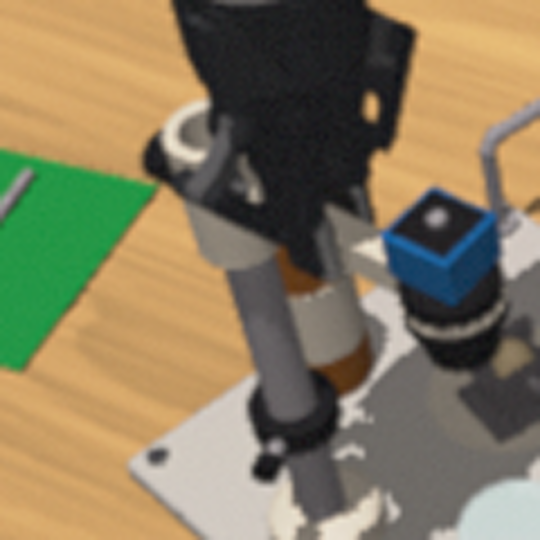

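Sleeve foot (~(245,255)) sits right above the post top (~(262,270)), with the lens far from the specimen. I'll lower gently and watch the forces.

play_rows([
  {"translation": [0, -0.0005, 0.005], "angular": [0, 0, 0]},
  {"translation": [0, -0.0005, 0.01], "angular": [0, 0, 0]},
  {"translation": [0, -0.0005, 0.014], "angular": [0, 0, 0]},
  {"translation": [0, -0.0005, 0.017], "angular": [0, 0, 0]},
  {"translation": [0, -0.0005, 0.019], "angular": [0, 0, 0]},
  {"translation": [0, -0.0005, 0.019], "angular": [0, 0, 0]},
])

```text
clock: 9.25
eef_pos: [0.6329, -0.1646, 0.24]
orientation: [-2.317, -2.121, -0.001]
wrist_force: [0.3, -0.7, -5.4]
opening: 0.0148
grip_force: 59.3
```

```bash
python3 fit.py
```

```text
tcp [ 0.633  -0.1646  0.2402] yaw 84.96 kin sleeve [ 0.6273 -0.2293]
sleeve (array([ 0.6271, -0.2254]), 77, np.float64(0.0008))
post (array([ 0.6284, -0.2247]), 237, np.float64(0.0009))
force [-0.2 -0.6 -5.1] [-0.06 -0.05 -0.04]
```

play_rows([
  {"translation": [0.0003, 0.0008, 0], "angular": [0, 0, 0]},
  {"translation": [0.0003, 0.0008, 0.004], "angular": [0, 0, 0]},
  {"translation": [0.0003, 0.0008, 0.007], "angular": [0, 0, 0]},
  {"translation": [0.0003, 0.0008, 0.01], "angular": [0, 0, 0]},
  {"translation": [0.0003, 0.0008, 0.013], "angular": [0, 0, 0]},
  {"translation": [0.0003, 0.0008, 0.013], "angular": [0, 0, 0]},
])

```text
clock: 9.9
eef_pos: [0.6337, -0.1643, 0.2267]
orientation: [-2.317, -2.121, -0.001]
wrist_force: [-0.4, -0.2, -5.1]
opening: 0.0146
grip_force: 59.3
```

```bash
python3 fit.py
```

```text
tcp [ 0.6338 -0.1643  0.227 ] yaw 84.96 kin sleeve [ 0.628  -0.2291]
sleeve (array([ 0.6279, -0.2245]), 77, np.float64(0.0009))
post (array([ 0.6283, -0.2247]), 183, np.float64(0.0009))
force [-1.1 -1.2 -4.9] [-0.09  0.03 -0.05]
```

The sleeve is on the post without contact force. Continuing down.

play_rows([
  {"translation": [0, 0.0002, 0.006], "angular": [0, 0, 0]},
  {"translation": [0, 0.0002, 0.014], "angular": [0, 0, 0]},
  {"translation": [0, 0.0002, 0.022], "angular": [0, 0, 0]},
  {"translation": [0, 0.0002, 0.03], "angular": [0, 0, 0]},
  {"translation": [0, 0.0002, 0.038], "angular": [0, 0, 0]},
  {"translation": [0, 0.0002, 0.044], "angular": [0, 0, 0]},
  {"translation": [0, 0.0002, 0.05], "angular": [0, 0, 0]},
  {"translation": [0, 0.0002, 0.05], "angular": [0, 0, 0]},
])

```text
clock: 10.75
eef_pos: [0.6337, -0.1643, 0.1763]
orientation: [-2.316, -2.121, -0.001]
wrist_force: [-0.2, 0.1, -5.2]
opening: 0.0147
grip_force: 59.3
```

```bash
python3 fit.py
```

```text
tcp [ 0.634  -0.1643  0.1769] yaw 84.96 kin sleeve [ 0.6283 -0.2291]
sleeve (array([ 0.6278, -0.2249]), 63, np.float64(0.0008))
post (array([ 0.6304, -0.2248]), 7, np.float64(0.0011))
force [ 0.9  0.4 -5. ] [-0.01 -0.01 -0.  ]
```

Foot is at about 0.157; the collar is at about 0.12. I'll go down until the weight comes off.

play_rows([
  {"translation": [0, 0, 0.006], "angular": [0, 0, 0]},
  {"translation": [0, 0, 0.013], "angular": [0, 0, 0]},
  {"translation": [0, 0, 0.02], "angular": [0, 0, 0]},
  {"translation": [0, 0, 0.026], "angular": [0, 0, 0]},
  {"translation": [0, 0, 0.029], "angular": [0, 0, 0]},
  {"translation": [0, 0, 0.031], "angular": [0, 0, 0]},
  {"translation": [0, 0, 0.031], "angular": [0, 0, 0]},
])

```text
clock: 11.5
eef_pos: [0.6341, -0.1643, 0.1461]
orientation: [2.317, 2.122, 0.002]
wrist_force: [-0.1, 0.2, -5.2]
opening: 0.0152
grip_force: 59.3
```

play_rows([
  {"translation": [0, 0, 0.001], "angular": [0, 0, 0]},
  {"translation": [0, 0, 0.002], "angular": [0, 0, 0]},
  {"translation": [0, 0, 0.003], "angular": [0, 0, 0]},
  {"translation": [0, 0, 0.003], "angular": [0, 0, 0]},
])

```text
clock: 11.9
eef_pos: [0.6342, -0.1643, 0.1432]
orientation: [2.317, 2.122, 0.002]
wrist_force: [0.2, 0.1, -4.8]
opening: 0.0154
grip_force: 59.3
```

play_rows([
  {"translation": [0, 0, 0.001], "angular": [0, 0, 0]},
  {"translation": [0, 0, 0.002], "angular": [0, 0, 0]},
  {"translation": [0, 0, 0.002], "angular": [0, 0, 0]},
])

```text
clock: 12.2
eef_pos: [0.6343, -0.1643, 0.1416]
orientation: [2.316, 2.121, 0.002]
wrist_force: [-0.6, 0.7, -3.3]
opening: 0.0152
grip_force: 59.6
```

play_rows([
  {"translation": [0, 0, 0.001], "angular": [0, 0, 0]},
  {"translation": [0, 0, 0.0015], "angular": [0, 0, 0]},
  {"translation": [0, 0, 0.0015], "angular": [0, 0, 0]},
])

```text
clock: 12.5
eef_pos: [0.6344, -0.1642, 0.1411]
orientation: [2.316, 2.121, 0.003]
wrist_force: [-2.0, 3.3, 6.0]
opening: 0.0149
grip_force: 61.0
```

play_rows([
  {"translation": [0, 0, 0.001], "angular": [0, 0, 0]},
  {"translation": [0, 0, 0.0015], "angular": [0, 0, 0]},
  {"translation": [0, 0, 0.0015], "angular": [0, 0, 0]},
])

```text
clock: 12.8
eef_pos: [0.6348, -0.1638, 0.1405]
orientation: [2.315, 2.121, 0.005]
wrist_force: [-3.4, 5.7, 11.6]
opening: 0.0151
grip_force: 61.8
```

The sleeve is home (weight off at foot z≈0.121, matching the collar). I'll loosen to a loose cage round the arm before swinging.

play_rows([
  {"translation": [0, 0, 0], "angular": [0, 0, 0]},
  {"translation": [0, 0, -0.001], "angular": [0, 0, 0]},
  {"translation": [0, 0, -0.002], "angular": [0, 0, 0]},
  {"translation": [0, 0, -0.003], "angular": [0, 0, 0]},
  {"translation": [0, 0, -0.003], "angular": [0, 0, 0]},
], grip=0.021, squeeze=25)

```text
clock: 13.3
eef_pos: [0.6343, -0.1645, 0.1413]
orientation: [2.317, 2.121, 0.002]
wrist_force: [0.5, -1.2, -0.0]
opening: 0.0209
grip_force: 0.0
```

Run:
```python
from h import *
p=bot.read_camera('scene')
cv2.imwrite('pics/f.png',cv2.resize(p['image'][150:290,140:290,::-1],None,fx=4,fy=4,interpolation=cv2.INTER_CUBIC))
for t in('sleeve_foot','lens','collar','specimen_mid'): print(t,[(np.round(r['centre'],4).tolist(),round(r['confidence'],2)) for r in bot.place_of(t,p)[:3]])
s=bot.get_state();print(s['eef_pos'],s['wrist_force'],s['opening'],np.round(s['joints'],2))
for i in range(1,9):
    a=np.radians(25*i/8);print(round(-.065+.065*np.cos(a),4),round(-.065*np.sin(a),4),round(-a,3))
go((.6284-.065*.0872*-1,-.2288+.065*.9962,.1437),85)
```

```text
sleeve_foot [([0.1302, 0.3819, -0.0012], 0.72), ([0.6298, -0.2262, 0.1236], 0.57)]
lens [([0.6396, -0.0963, 0.1178], 0.88), ([0.2724, 0.2685, -0.0024], 0.87)]
collar [([0.6286, -0.2251, 0.1209], 0.54)]
specimen_mid [([0.5101, -0.184, 0.0421], 0.89)]
[ 0.63412139 -0.16435828  0.14116463] [-0.9008332   0.19645431 -0.34844663] 0.02089042412092477 [-0.25  0.5   0.15  1.22  0.    1.4 ]
-0.0001 -0.0035 -0.055
-0.0004 -0.0071 -0.109
-0.0009 -0.0106 -0.164
-0.0015 -0.0141 -0.218
-0.0024 -0.0175 -0.273
-0.0034 -0.0209 -0.327
-0.0047 -0.0242 -0.382
-0.0061 -0.0275 -0.436
[0.0003, -0.0001, -0.0025] [0.001, -0.001, -0.001]
```

View pics/f.png

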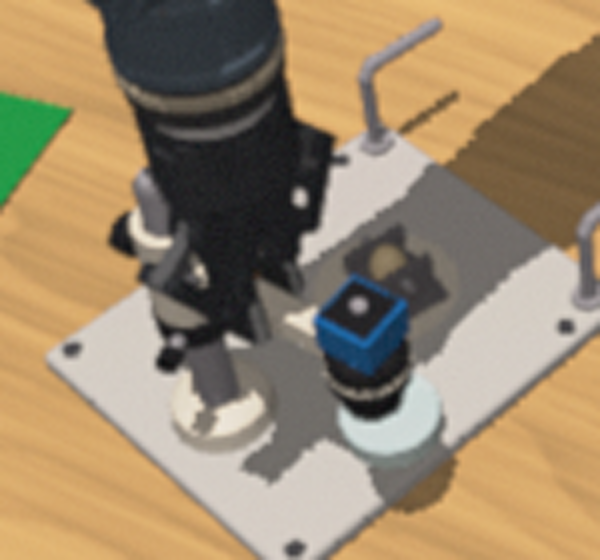

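Head is home: sleeve on the collar (crop ~(185,340)), post top showing above the sleeve (~(148,190)), lens over by the dish, specimen at ~(390,265). Now the swing.

play_rows([
  {"translation": [0, -0.0035, 0], "angular": [0, 0, -0.055]},
  {"translation": [0, -0.007, 0], "angular": [0, 0, -0.109]},
  {"translation": [-0.001, -0.0106, 0], "angular": [0, 0, -0.164]},
  {"translation": [-0.0015, -0.014, 0], "angular": [0, 0, -0.218]},
  {"translation": [-0.0024, -0.0175, 0], "angular": [0, 0, -0.273]},
  {"translation": [-0.0034, -0.021, 0], "angular": [0, 0, -0.327]},
  {"translation": [-0.0047, -0.0242, 0], "angular": [0, 0, -0.382]},
  {"translation": [-0.006, -0.0275, 0], "angular": [0, 0, -0.436]},
])

```text
clock: 14.35
eef_pos: [0.6065, -0.1679, 0.1414]
orientation: [1.8, 2.574, 0.002]
wrist_force: [0.9, -0.1, 0.8]
opening: 0.0215
grip_force: 0.7
```

play_rows([
  {"translation": [0, -0.0035, 0], "angular": [0, 0, -0.055]},
  {"translation": [0, -0.007, 0], "angular": [0, 0, -0.109]},
  {"translation": [-0.001, -0.0106, 0], "angular": [0, 0, -0.164]},
  {"translation": [-0.0015, -0.014, 0], "angular": [0, 0, -0.218]},
  {"translation": [-0.0024, -0.0175, 0], "angular": [0, 0, -0.273]},
  {"translation": [-0.0034, -0.021, 0], "angular": [0, 0, -0.327]},
  {"translation": [-0.0047, -0.0242, 0], "angular": [0, 0, -0.382]},
  {"translation": [-0.006, -0.0275, 0], "angular": [0, 0, -0.436]},
])

```text
clock: 15.15
eef_pos: [0.5829, -0.183, 0.1414]
orientation: [1.2, 2.901, 0.002]
wrist_force: [1.8, -0.0, 0.6]
opening: 0.0207
grip_force: 0.7
```

Run:
```python
from h import *
a=np.radians(159.5);X=np.array([np.cos(a),np.sin(a)])
t=np.array([.6284,-.2288])+.065*X
s=bot.get_state();print(s['eef_pos'],s['wrist_force'],s['ft_torque'])
print(t);go((*t,s['eef_pos'][2]),159.5)
```

```text
[ 0.58289268 -0.18298601  0.14141764] [ 1.82554383 -0.01523845  0.56489727] [ 0.02314829 -0.3774403  -0.03108137]
[ 0.56751631 -0.20603652]
[-0.0054, -0.0272, -0.0] [0.002, 0.001, -0.427]
```

play_rows([
  {"translation": [0, -0.0035, 0], "angular": [0, 0, -0.055]},
  {"translation": [0, -0.007, 0], "angular": [0, 0, -0.109]},
  {"translation": [-0.001, -0.0106, 0], "angular": [0, 0, -0.164]},
  {"translation": [-0.0015, -0.014, 0], "angular": [0, 0, -0.218]},
  {"translation": [-0.0024, -0.0175, 0], "angular": [0, 0, -0.273]},
  {"translation": [-0.0034, -0.021, 0], "angular": [0, 0, -0.327]},
  {"translation": [-0.0045, -0.0242, 0], "angular": [0, 0, -0.38]},
  {"translation": [-0.0054, -0.0272, 0], "angular": [0, 0, -0.43]},
])

```text
clock: 15.95
eef_pos: [0.5675, -0.2059, 0.1414]
orientation: [0.554, 3.091, 0.002]
wrist_force: [1.1, 0.1, -0.3]
opening: 0.0206
grip_force: 0.8
```

play_rows([
  {"translation": [0, 0, 0], "angular": [0, 0, 0]},
  {"translation": [0, 0, 0], "angular": [0, 0, 0]},
  {"translation": [0, 0, 0], "angular": [0, 0, 0]},
  {"translation": [0, 0, 0], "angular": [0, 0, 0]},
], grip=0.014, squeeze=25)

```text
clock: 16.35
eef_pos: [0.5673, -0.2057, 0.1412]
orientation: [0.557, 3.09, 0.002]
wrist_force: [3.5, 2.3, -0.8]
opening: 0.0156
grip_force: 24.3
```

play_rows([
  {"translation": [0, 0, 0], "angular": [0, 0, 0]},
  {"translation": [0, 0, 0], "angular": [0, 0, 0]},
  {"translation": [0, 0, 0], "angular": [0, 0, 0]},
], grip=0.021)

```text
clock: 16.65
eef_pos: [0.5668, -0.2062, 0.1412]
orientation: [0.558, 3.091, 0.001]
wrist_force: [-0.4, 0.8, -0.2]
opening: 0.021
grip_force: 0.0
```

Run:
```python
from h import *
for n in('scene','top'):
    p=bot.read_camera(n)
    if n=='scene': cv2.imwrite('pics/g.png',cv2.resize(p['image'][150:290,140:290,::-1],None,fx=4,fy=4,interpolation=cv2.INTER_CUBIC))
    for t in('sleeve_foot','lens','collar','specimen_mid','post_top','bottle_mid','dish_mid'): print(n,t,[(np.round(r['centre'],4).tolist(),round(r['confidence'],2)) for r in bot.place_of(t,p)[:2]])
    f=cloud(p).reshape(-1,3);c=p['image'].reshape(-1,3).astype(int)
    q=f[(f[:,2]>.19)&(f[:,2]<.22)&(np.hypot(f[:,0]-.507,f[:,1]+.183)<.05)&(c[:,2]<200)];print('camtop',len(q),np.median(q,0).round(4),(q.min(0)/2+q.max(0)/2).round(4)) if len(q) else 0
s=bot.get_state();print(s['eef_pos'],s['wrist_force'],s['clock'])
```

```text
scene sleeve_foot [([0.1319, 0.3803, -0.0042], 0.96), ([0.6293, -0.2295, 0.1227], 0.74)]
scene lens [([0.5089, -0.1835, 0.1169], 0.82), ([0.2677, 0.2679, -0.0022], 0.67)]
scene collar [([0.6303, -0.2222, 0.1219], 0.69), ([0.6306, -0.2278, 0.123], 0.65)]
scene specimen_mid [([0.5094, -0.1816, 0.0389], 0.94)]
scene post_top [([0.6282, -0.2259, 0.2252], 0.71), ([0.4273, 0.2528, 0.0045], 0.57)]
scene bottle_mid [([0.5363, -0.2882, 0.0965], 0.64), ([0.4271, 0.2546, 0.0055], 0.41)]
scene dish_mid [([0.5935, -0.1253, 0.0223], 0.68)]
camtop 166 [ 0.5067 -0.1812  0.1926] [ 0.5054 -0.1828  0.1942]
top sleeve_foot [([0.132, 0.3774, -0.0016], 0.6)]
top lens [([0.6367, 0.1435, 0.0042], 0.26)]
top collar [([0.5954, -0.1252, 0.0241], 0.5)]
top specimen_mid [([0.5076, -0.1799, 0.0366], 0.36)]
top post_top []
top bottle_mid []
top dish_mid [([0.5956, -0.1255, 0.0233], 0.62), ([0.5869, 0.3021, 0.0042], 0.42)]
[ 0.5670344  -0.20596856  0.14122563] [-0.20335274 -0.66937986  0.42148933] 17.45
```

View pics/g.png

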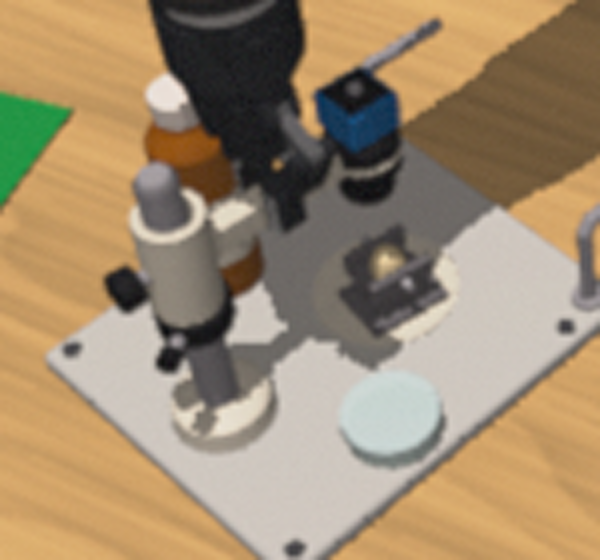

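Head seated, lens (~(367,180)) above the specimen (~(390,265), lower height) – agreement within ~2 mm; bottle and dish undisturbed. Release and rise straight up.

play_rows([
  {"translation": [0, 0, 0], "angular": [0, 0, 0]},
  {"translation": [0, 0, 0], "angular": [0, 0, 0]},
  {"translation": [0, 0, 0], "angular": [0, 0, 0]},
  {"translation": [0, 0, -0.01], "angular": [0, 0, 0]},
  {"translation": [0, 0, -0.03], "angular": [0, 0, 0]},
  {"translation": [0, 0, -0.055], "angular": [0, 0, 0]},
  {"translation": [0, 0, -0.085], "angular": [0, 0, 0]},
  {"translation": [0, 0, -0.12], "angular": [0, 0, 0]},
], grip=0.036)

```text
clock: 18.25
eef_pos: [0.5664, -0.2059, 0.2626]
orientation: [0.558, 3.092, 0.001]
wrist_force: [0.9, 0.1, 0.4]
opening: 0.036
grip_force: 0.0
```

```bash
python3 -c "
from h import *
go((.42,.10,.30),159.5)"
```

```text
[0.244, 0.2355, -0.0372] [0.001, 0.0, 0.001]
```

play_rows([
  {"translation": [0.01, 0.01, -0.02], "angular": [0, 0, 0]},
  {"translation": [0.035, 0.035, -0.035], "angular": [0, 0, 0]},
  {"translation": [0.065, 0.065, -0.037], "angular": [0, 0, 0]},
  {"translation": [0.1, 0.1, -0.037], "angular": [0, 0, 0]},
  {"translation": [0.135, 0.135, -0.037], "angular": [0, 0, 0]},
  {"translation": [0.17, 0.17, -0.037], "angular": [0, 0, 0]},
  {"translation": [0.205, 0.2, -0.037], "angular": [0, 0, 0]},
  {"translation": [0.24, 0.235, -0.037], "angular": [0, 0, 0]},
])

```text
clock: 19.05
eef_pos: [0.4228, 0.0992, 0.2993]
orientation: [0.558, 3.089, 0.002]
wrist_force: [0.8, -0.2, -0.1]
opening: 0.0363
grip_force: 0.0
```

Run:
```python
from h import *
im=[]
for n in('top','scene'):
    p=bot.read_camera(n);c=pix(p,(.57,-.2,.1))
    im.append(cv2.resize(p['image'][c[1]-60:c[1]+60,c[0]-60:c[0]+60],(390,390),interpolation=cv2.INTER_CUBIC))
    for t in('sleeve_foot','lens','collar','specimen_mid','post_top','bottle_mid','dish_mid'): print(n,t,[(np.round(r['centre'],4).tolist(),round(r['confidence'],2)) for r in bot.place_of(t,p)[:2]])
    f=cloud(p).reshape(-1,3)
    for nm,cc,r,a,b in(('camtop',(.507,-.183),.03,.193,.215),('posttop',(.6285,-.226),.03,.217,.23),('spec',(.508,-.182),.045,.025,.08)):
        q=f[(f[:,2]>a)&(f[:,2]<b)&(np.hypot(f[:,0]-cc[0],f[:,1]-cc[1])<r)]
        if len(q):print(nm,len(q),q.mean(0).round(4),(q.min(0)/2+q.max(0)/2).round(4))
cv2.imwrite('pics/i.png',np.hstack(im)[:,:,::-1])
```

```text
top sleeve_foot [([0.6274, -0.2236, 0.122], 0.95), ([0.1309, 0.3806, -0.0013], 0.66)]
top lens [([0.5055, -0.184, 0.119], 0.89)]
top collar [([0.6262, -0.2237, 0.1204], 0.46)]
top specimen_mid []
top post_top [([0.6335, -0.2252, 0.2233], 0.7)]
top bottle_mid [([0.5388, -0.2949, 0.0958], 0.56)]
top dish_mid [([0.5436, -0.1996, 0.0008], 0.63)]
camtop 192 [ 0.5055 -0.1876  0.1952] [ 0.5054 -0.188   0.197 ]
posttop 84 [ 0.6275 -0.2269  0.2239] [ 0.628  -0.2276  0.2229]
spec 218 [ 0.5036 -0.1793  0.0495] [ 0.5083 -0.1824  0.0453]
scene sleeve_foot [([0.1321, 0.3796, -0.0037], 0.76), ([0.6314, -0.2276, 0.1212], 0.64)]
scene lens [([0.5077, -0.183, 0.1177], 0.6), ([0.2706, 0.2687, 0.0004], 0.58)]
scene collar [([0.6287, -0.2246, 0.1224], 0.7)]
scene specimen_mid [([0.5112, -0.1832, 0.0411], 0.6)]
scene post_top [([0.632, -0.23, 0.2229], 0.79), ([0.5946, -0.1229, 0.0218], 0.26)]
scene bottle_mid [([0.5371, -0.2894, 0.0934], 0.78)]
scene dish_mid [([0.5954, -0.1229, 0.0228], 0.9), ([0.6268, -0.2268, 0.223], 0.49)]
camtop 78 [ 0.5096 -0.1817  0.1943] [ 0.5076 -0.1817  0.1961]
posttop 87 [ 0.6312 -0.2213  0.2223] [ 0.6308 -0.2224  0.222 ]
spec 316 [ 0.5122 -0.1764  0.0458] [ 0.5109 -0.1774  0.0444]
```

View pics/i.png

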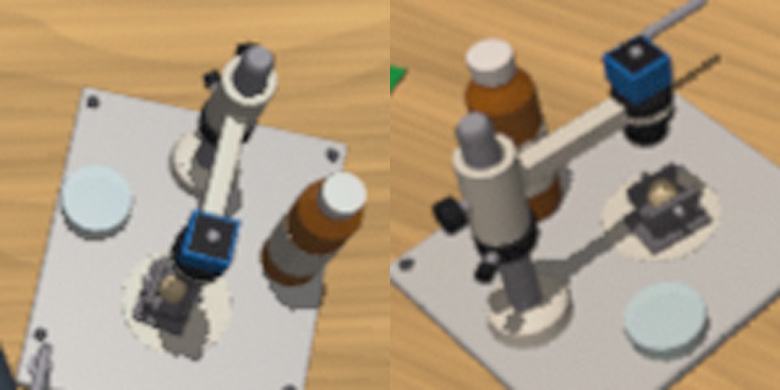

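The top view (left: camera at ~(208,240), specimen below it) and the scene view agree. The lens is within about 2–3 mm of the specimen centre, the head rests on the collar, and everything else is in place with the robot clear.

```bash
python3 -c "
from h import *
print(bot.sign_off())"
```

```text
the job is handed in; nothing more can be done
None
```

The job is handed in, but sign-off gave no verdict. The head rests on the stop collar and was swung round only once it was home. The lens measures within about 2–3 mm of the specimen's centre, the robot is clear, and I saw no shift of the specimen, bottle or dish.

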